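Check a hot water bath with a probe thermometer

ROBOT

A 6-joint arm with a two-finger parallel gripper is mounted at the origin on the work surface. World frame = base frame: x ahead of the robot, y to its left, z up, the work surface at z = 0. Lengths are in m, angles in degrees, forces in N, time in s.
With the tool pointing down it reaches from about 0.375 to 0.9 m from the base axis. Payload 3.1 kg.
Tool frame: the origin (TCP) lies on the centre line of the jaws, within the pads' length; the fingertips stand 22 mm ahead of it and the grasp point (between the pads) lies 3 mm ahead of it; z points along the fingers, y is the line along which they close (so a half turn about z gives the same grasp; the last joint's range is limited). The gripper opens to 87 mm and grips with 3 to 60 N. Pads are 19 mm wide; open, the fingers measure 117 mm over their backs; the gripper's body (75 mm by 190 mm) begins 51 mm behind the grasp point.
Start: joints at [-85.686, 30.224, 82.088, -0, 67.689, -10.227], TCP at [0.157, -0.605, 0.245] pointing down, gripper open.
Joint ranges: [-176.69, 176.69], [-43.24, 126.21], [12.49, 139.97], [-82, 262], [0, 151.66], [-163.58, 163.58]. Speed limits (degrees/s): [159.86, 159.86, 180, 180, 180, 180].

INTERFACE

Orientations are given as a 3x3 rotation matrix whose columns are the frame's x, y, z axes.
In Python, from rig import * gives the robot as it stands.
- The arm moves only by the shell command python3 -m jog 'ROWS'. ROWS is text: rows parted by semicolons, each of 7 numbers parted by spaces: the shift along the tool's x, y, z in mm, then the turn, a rotation vector about the tool's x, y, z in rad, then the finger opening in mm, from 0 to 87. In form: tx ty tz ax ay az fingers; .... A call has 1 to 12 rows; each row shifts and turns the commanded pose from where the row before left it, along the tool's axes as they then stand; what a row does not reach is not made up. A row lasts 1/8 s, in which the tool goes at most 62.5 mm and 10.7 degrees, less where a joint would pass 70% of its speed; a pose out of reach is approached as far as the arm can. A call with a gripper value outside its range is refused whole. The fingers move at their own pace and stop on an object; the grip force is fixed at half the most. Time passes only in rows, so rows that do not move let the fingers close. It gives the time, the measured TCP pose, the force, the opening and the grip force at its end, in the units of the state.
- read_state(): the state, without advancing time (a new reading comes with each control period).
- capture(name): name is "side" or "top" or "wrist"; returns a dict with "color" (384x512x3 uint8, red, green, blue), "camera_matrix" (3x3 intrinsics, pixels), "R" (3x3) and "t" (3): a world point X has camera coordinates R X + t. Camera axes: x right, y down, z forward; pixel columns grow to the right and rows downward; lengths in m; the calibration is good to about 2 mm. A picture is of the moment at which its call begins. There is no depth.
- hand_in(): hands the job in; it is judged then, once.
Trained networks look in the newest picture that a camera, given by its name, has taken for a name from the list of things; names that differ only in an ending like _2 or _b are one class to them, and where a whole thing is asked for, a point or a joint stands for the part that bears it (a point fixed in the world has none). Each returns a list of dicts, best first, with "conf" (0 to 1); they miss things now and then, are a little off and sometimes report something else, mostly with a low value. They report only what shows in the picture. A call takes as long as a camera call. They do not tell look-alikes from the thing itself.
- find_in(camera, target): "at" ([x, y, z] in m, in world coordinates, good to about 4 mm: the middle of the surface that is visible of it).
- trace(camera, target): "pixels" (384x512 bool, what is visible of it).
- place_of(camera, target): "at" ([x, y, z] in m, in world coordinates, good to about 4 mm: a listed point, or the origin of a listed thing).
The state is a dict: "time_s": time; "joint_positions": joint angles; "qvel": joint speeds; "tau": joint torques, N m; "position": TCP position; "tcp_rot": TCP orientation; "force": force on the tool from outside, world axes, zero at the start; "moment": the same for the moment, N m; "opening": opening from 0.0 (shut) to 1.0 (fully open); "grasp_force": force on a finger pad.
Only numpy, scipy, OpenCV 4.12 (cv2) and the standard library are available. Lean on these libraries where they do the work, as an engineer would, in place of code of your own. Each camera call takes 0.05 s, during which the arm holds its last target. There are 200 camera calls.

TASK

Check the hot water bath with the pen thermometer: lever the blue port flap open with the blade of the spatula until it falls back past upright and stays open - the flap is hot, so only the spatula may touch it - then lay the spatula down on the bench. Lift the thermometer out of its stand and lower its stem straight down the middle of the port until the black immersion ring is level with the port's rim, never touching the bath with it. Finish while holding it there, upright, still and centred, and leave the other glassware where it stands.

Things in the scene. Friction and masses are not known exactly. Their poses are not given: they have to be found in the camera images.
- bath: White heated water bath, fixed; black control panel on its front (-x); bare metal cover, top 105 mm above the bench. Origin on the bench, straight below the axis of the port; z up; housing from x = -69 (front) to +215 mm, y +-95 mm. Hollow and empty below the port down to 14 mm above the bench. A disc with a black knob at x = +142 mm stands up to 32 mm above the cover.
- port (a point): Centre of the mouth (top rim) of the thermometer port, 119 mm above the bench; axes as the bath. The port is a vertical steel guide sleeve, outside diameter 44, bore 22, 40 mm long, standing 14 mm out of the cover.
- flap_hinge (a point): Middle of the flap's hinge line, on the bath: 30 mm behind the port axis, at the height of the rim. The hinge line runs along the bath's y axis.
- flap_lip (a point): Middle of the lower front edge of the blue port flap, a plate 70 x 50 x 4 mm lying shut on the port's rim. Shut, it reaches from the hinge 70 mm towards the bath's front; its lip overhangs the sleeve by 18 mm, with 14 mm free height between its underside and the metal cover. Moves with the flap. Hot: neither fingers nor arm may touch the flap.
- flap (a joint): Flap angle: 0 shut, pi/2 upright, 2.4 fully open against its stop. A loose hinge, flap 60 g: lifted less than upright it falls shut again, pushed past upright it falls open and stays there. About 0.3 to 0.5 N at the lip lifts it.
- spatula: Flat steel spatula with black handle, loose, lying flat on the bench. Origin under the middle of the handle, x towards the blade, z up. Handle 110 x 16 wide x 20 mm high (x -55 to +55 mm), steel neck to +66 mm, blade x = 66 to 145 mm, 18 wide, 2 thick, at mid-height of the handle (10 mm above its underside). About 70 g, balance point about 30 mm ahead of the origin.
- spatula_grip (a point): Point in the handle to grip, near the balance point: 30 mm ahead of the handle's middle, 10 mm above its underside; same axes as the spatula.
- spatula_tip (a point): Middle of the front edge of the blade, 145 mm ahead of the handle's middle; same axes as the spatula.
- probe_stand: Upright white tube stand, 36 mm across, on a dark round foot of 84 mm, fixed, 135 mm high. It has a 10 mm hole down its middle in which the thermometer's stem hangs, its handle resting on top. Origin under its middle.
- probe: Pen-type probe thermometer, loose, standing upright in the stand: steel stem 6 mm across and 120 mm long below an orange square handle 20 x 20 x 80 mm with a small display on its -x face. Origin at the tip of the stem, z up along the stem to the handle. The handle reaches from 120 to 200 mm above the tip. About 70 g.
- probe_tip (a point): Tip of the stem (same point as the thermometer's origin).
- probe_ring (a point): Centre of the black immersion ring on the stem, 75 mm above the tip (ring 4 mm high).
- probe_grip (a point): Point in the handle to grip, 163 mm above the tip (43 mm above the handle's lower end).
- blue_bottle: Clear glass reagent bottle with a blue cap, 66 mm across, 150 mm high, loose. Leave alone. Origin under its middle.
- red_bottle: Red reagent bottle with a blue cap, 66 mm across, 150 mm high, loose. Leave alone. Origin under its middle.
- amber_jar: Brown jar with a white lid, 52 mm across, 85 mm high, loose. Leave alone. Origin under its middle.
- beaker: Glass beaker, 70 mm across, 95 mm high, loose. Leave alone. Origin under its middle.
- flask: Green conical flask, 82 mm across, 118 mm high, loose. Leave alone. Origin under its middle.
- petri_dish: Glass dish with lid, 90 mm across, 18 mm high, loose. Leave alone. Origin under its middle.
Mind the look-alikes: they are no part of the job. There is more than one size of the probe; the one meant has the size given above. Of the things that look like the spatula, take the one that is farthest to the robot's left at the start.

How it is judged (in metres and radians):
On the way, in this order (a step that is already met when the one before it is completed fails the run):
1. the flap is lifted by the spatula (contact force between the fingers and spatula above 1 N and contact force between spatula and flap above 0.03 N and value of joint flap above 0.3 rad), for 0.05 s.
2. the flap has fallen open past upright and stays there (value of joint flap above 2 rad), for 0.3 s.
3. the spatula lies on the bench, let go (contact force between the fingers and spatula below 0.05 N and height (world z) of spatula below 0.012 m and angle between spatula's own z axis and vertical below 0.2 rad and linear speed of spatula below 0.02 m/s), for 0.2 s.
4. the thermometer is lifted clear of its stand (contact force between the fingers and probe above 1 N and height (world z) of probe_tip above 0.137 m), for 0.1 s.
At the end, for the whole second after the job is handed in: Flap open beyond 2.0 rad; spatula flat on the bench, let go, at rest; fingers hold the thermometer still in the port: ring within 6 mm of the rim's height, ring and tip within 4 mm of the port's axis, upright within 0.08 rad, not touching the bath (all of step 3 and value of joint flap above 2 rad and contact force between the fingers and probe above 1 N and z of probe_ring in the frame of port between -0.006 and 0.006 m and horizontal distance between each of probe_ring, probe_tip and port below 0.004 m and angle between probe's own z axis and vertical below 0.08 rad and linear speed of probe below 0.01 m/s and contact force between probe and bath below 0.05 N); the arm keeps its last pose, push and grip.
It fails at once if the gripper or arm touches the hot flap (contact force between any of the fingers, the arm and flap above 0.3 N).
It fails at once if the thermometer touches the bath, its port or its flap (contact force between probe and bath above 0.3 N).
It fails at once if the spatula or the thermometer is dropped ((contact force between the fingers and spatula below 0.05 N and linear speed of spatula above 0.7 m/s) or (contact force between the fingers and probe below 0.05 N and linear speed of probe above 0.7 m/s)).
It fails at once if other glassware is shifted by more than 30 mm or tipped (distance of any of blue_bottle, red_bottle, amber_jar, beaker, flask, petri_dish from where it was at the start of the episode above 0.03 m or angle between any of blue_bottle, red_bottle, amber_jar, beaker, flask, petri_dish's own z axis and vertical above 0.3 rad).
It also fails if it takes over 72 s, if anything falls off the work surface, if the arm or the gripper's body presses on something with over 40 N, if the wrist force passes 120 N, or if a joint passes its speed limit or range.

## Working session

There is one attempt and no reset: what is moved stays moved. The work goes in short steps, Python scripts to look and compute and a shell command to move; the robot and the scene stay as the last step left them, time stands still between calls to the robot, and variables do not carry over. Pictures are saved under pics/ and viewed, at most 13 in all, crops included, and the job is handed in when it is done.

```bash
mkdir -p pics; ls
python3 - <<'E'
from rig import *
import cv2,numpy as np
for c in ["side","top"]:
    d=capture(c); cv2.imwrite(f"pics/{c}0.png",d["color"][:,:,::-1])
    print(c,np.round(d["camera_matrix"],1).tolist(),np.round(d["R"],3).tolist(),np.round(d["t"],3).tolist())
    for n in ["bath","port","flap_hinge","flap_lip","spatula","spatula_grip","spatula_tip","probe_stand","probe","probe_tip","probe_ring","probe_grip","blue_bottle","red_bottle","amber_jar","beaker","flask","petri_dish"]:
        try: print(n,[(np.round(r["at"],3).tolist(),round(r["conf"],2)) for r in place_of(c,n)])
        except Exception as e: print(n,e)
print(read_state())
E
```

```text
pics
side [[441.0, 0.0, 258.5], [0.0, 441.0, 195.1], [0.0, 0.0, 1.0]] [[-0.969, -0.246, 0.02], [-0.156, 0.549, -0.821], [0.191, -0.799, -0.57]] [0.477, 0.192, 1.318]
bath [([0.639, -0.038, -0.001], 0.91), ([0.441, 0.294, 0.0], 0.62)]
port [([0.639, -0.041, 0.121], 0.56)]
flap_hinge [([0.668, -0.037, 0.118], 0.89)]
flap_lip [([0.602, -0.04, 0.116], 0.8)]
spatula [([0.447, -0.264, -0.0], 0.52)]
spatula_grip [([0.474, -0.258, 0.003], 0.56)]
spatula_tip [([0.587, -0.234, 0.013], 0.6)]
probe_stand [([0.439, 0.295, -0.002], 0.83), ([0.601, -0.039, 0.117], 0.47)]
probe [([0.428, 0.198, -0.004], 0.54)]
probe_tip [([0.428, 0.203, -0.001], 0.5), ([0.437, 0.296, 0.175], 0.37)]
probe_ring [([0.438, 0.291, 0.09], 0.84), ([0.422, 0.205, 0.057], 0.73)]
probe_grip [([0.446, 0.294, 0.18], 0.81), ([0.427, 0.198, 0.118], 0.61), ([0.641, -0.037, -0.004], 0.28)]
blue_bottle [([0.722, -0.305, -0.002], 0.83)]
red_bottle [([0.716, 0.284, 0.004], 0.56)]
amber_jar [([0.593, -0.47, -0.002], 0.81), ([0.44, 0.294, 0.092], 0.35)]
beaker [([0.628, 0.458, 0.0], 0.91)]
flask [([0.401, -0.457, -0.001], 0.78)]
petri_d
[... 1344 characters left out ...]
454037e-04,
        6.76895559e+01, -1.02277936e+01]), 'qvel': array([-0.03462286, -0.05333578,  0.05775696,  0.11030448,  0.00710774,
        0.00198188]), 'tau': array([-6.13669963e-04, -4.40003622e+01, -1.76980430e+01,  6.32944610e-02,
        5.04631083e-02, -2.11373072e-05]), 'position': array([ 0.15696104, -0.6049523 ,  0.24455362]), 'tcp_rot': array([[ 9.67958463e-01,  2.51110363e-01, -9.13350134e-06],
       [ 2.51110363e-01, -9.67958463e-01, -3.30512138e-06],
       [-9.67080015e-06,  9.05703373e-07, -1.00000000e+00]]), 'force': array([-0.587396  , -0.28554827,  0.64656382]), 'moment': array([ 0.0048509 , -0.00492107, -0.00083663]), 'grasp_force': 0.0, 'opening': 1.0052861417775794}
```

View pics/side0.png

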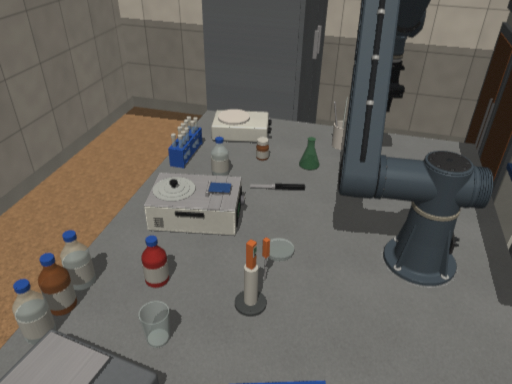

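View pics/top0.png

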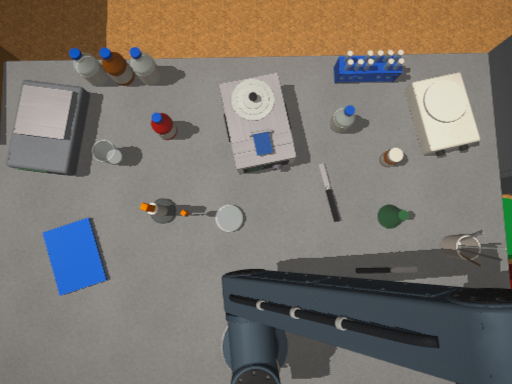

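The side view shows the bath with its blue flap at (220,187). The left spatula is at (275,187). The big thermometer stands in the white stand at (251,270), with the smaller look-alike next to it at (266,247). The second spatula is at (385,270) in the top view, under the arm, so the one to take is at about (0.447,-0.264).

```bash
cat > h.py <<'E'
from rig import *
import numpy as np, cv2
from scipy.spatial.transform import Rotation as Ro
def delta(p,yaw=None,upright=True):
    """tool-frame shift (mm) and rotvec from the measured pose to TCP p, tool x at yaw (deg), pointing down"""
    s=read_state(); T=np.array(s["tcp_rot"]); P=np.array(s["position"])
    y=np.degrees(np.arctan2(T[1,0],T[0,0]));
    if yaw is None: yaw=y
    c,n=np.cos(np.radians(yaw)),np.sin(np.radians(yaw))
    G=np.array([[c,n,0],[n,-c,0],[0,0,-1.]])
    print("t",round(s["time_s"],2),"pos",P.round(4),"yaw",y.round(2),"shift",(T.T@(np.array(p)-P)*1000).round(1),"rot",Ro.from_matrix(T.T@G).as_rotvec().round(4),"f",np.round(s["force"],1),"open",round(s["opening"]*87,1),"g",round(s["grasp_force"],1))
def ray(d,uv,z):
    """world point at height z seen at pixel uv"""
    K,R,t=[np.array(d[k]) for k in("camera_matrix","R","t")]
    o=-R.T@t; v=R.T@np.linalg.solve(K,[uv[0],uv[1],1.])
    return o+v*(z-o[2])/v[2]
def proj(d,X):
    c=np.array(d["R"])@X+d["t"]; q=np.array(d["camera_matrix"])@c; return q[:2]/q[2]
def snap(c,name,crop=None,f=1):
    d=capture(c); im=d["color"][:,:,::-1]
    if crop: im=im[crop[1]:crop[3],crop[0]:crop[2]]
    cv2.imwrite(f"pics/{name}.png",cv2.resize(im,None,fx=f,fy=f,interpolation=cv2.INTER_CUBIC)); return d
E
python3 -m jog '43.7 -28.3 0 0 0 0 87;43.7 -28.3 0 0 0 0 87;43.7 -28.3 0 0 0 0 87;43.7 -28.3 0 0 0 0 87;43.7 -28.3 0 0 0 0 87;43.7 -28.3 0 0 0 0 87;43.7 -28.3 0 0 0 0 87;43.7 -28.3 0 0 0 0 87;43.7 -28.3 0 0 0 0 87;0 0 0 0 0 0 87;0 0 0 0 0 0 87'
python3 - <<'E'
from h import *
d=snap("wrist","w1")
print(np.round(d["R"],3).tolist(),np.round(d["t"],3),d["camera_matrix"].tolist())
for n in ["spatula","spatula_grip","spatula_tip","flap_lip","flap_hinge"]:
    print(n,[(np.round(r["at"],4).tolist(),round(r["conf"],2)) for r in place_of("wrist",n)])
r=trace("wrist","spatula")
for q in r[:2]:
    m=q["pixels"]; v,u=np.nonzero(m)
    P=np.array([ray(d,(a,b),.012)[:2] for a,b in zip(u[::5],v[::5])])
    c,(w,h),a=cv2.minAreaRect((P*1000).astype(np.float32)); print(q["conf"],m.sum(),c,w,h,a)
delta([.475,-.259,.245],11.6)
E
```

```text
time_s: 3.28
position: [0.4736, -0.2598, 0.2446]
tcp_rot: [[0.968, 0.252, -0.0], [0.252, -0.968, -0.001], [-0.0, 0.0, -1.0]]
force: [0.5, 0.9, 0.9]
opening: 1.0
grasp_force: 0.0
[[0.251, -0.968, 0.001], [-0.923, -0.239, 0.3], [-0.29, -0.077, -0.954]] [-0.371  0.338  0.509] [[305.48235485637315, 0.0, 256.1461375281074], [0.0, 305.48235485637315, 189.9583096821787], [0.0, 0.0, 1.0]]
spatula [([0.4466, -0.2696, -0.0022], 0.87)]
spatula_grip [([0.4733, -0.2611, 0.011], 0.79)]
spatula_tip [([0.59, -0.2355, 0.0072], 0.74)]
flap_lip []
flap_hinge []
0.69 2196 (487.80194091796875, -259.4281311035156) 201.0389404296875 18.379322052001953 12.193394660949707
0.48 56 (245.0781707763672, -347.6907653808594) 7.211773872375488 22.33232879638672 14.478682518005371
t 3.62 pos [ 0.4732 -0.2605  0.2446] yaw 14.45 shift [ 2.1 -1.  -0.4] rot [0.     0.0001 0.0497] f [-0.4  0.4 -0.1] open 87.1 g 0.0
```

View pics/w1.png

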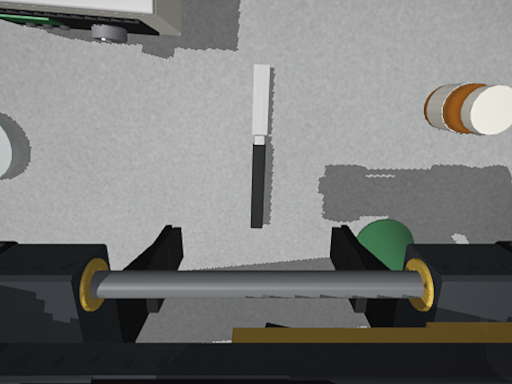

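The wrist view shows the spatula pointing straight ahead, from its handle end at (257,228) to its tip at (262,65). Its measured length is 201 mm against 200 nominal, with yaw 12.2°. The grip point is at (0.473,-0.2625).

```bash
python3 -m jog '-0.3 1.9 50 0 0 0.039 87;0 0 50 0 0 0 87;0 0 50 0 0 0 87;0 0 40 0 0 0 87;0 0 20 0 0 0 87;0 0 10 0 0 0 87;0 0 0 0 0 0 87;0 0 0 0 0 0 50'
python3 - <<'E'
from h import *
delta([.473,-.2625,.0245],12.2)
E
```

```text
time_s: 4.62
position: [0.4744, -0.2621, 0.0255]
tcp_rot: [[0.977, 0.213, 0.001], [0.213, -0.977, -0.001], [0.001, 0.001, -1.0]]
force: [0.7, 0.2, -0.4]
opening: 0.95
grasp_force: 0.0
t 4.62 pos [ 0.4744 -0.2621  0.0255] yaw 12.29 shift [-1.5  0.1  1. ] rot [ 0.0015 -0.0012  0.0016] f [ 0.7  0.2 -0.4] open 82.7 g 0.0
```

```bash
python3 -m jog '-1 0 1 0 0 0 10;0 0 0 0 0 0 10;0 0 0 0 0 0 10;0 0 0 0 0 0 10;0 0 0 0 0 0 10;0 0 0 0 0 0 10;0 0 0 0 0 0 10;0 0 0 0 0 0 10;0 0 0 0 0 0 10'
python3 - <<'E'
from h import *
delta([.473,-.2625,.0245],12.2)
E
```

```text
time_s: 5.75
position: [0.4729, -0.2618, 0.0235]
tcp_rot: [[0.977, 0.213, 0.0], [0.213, -0.977, -0.0], [0.0, 0.0, -1.0]]
force: [0.5, 0.1, 0.2]
opening: 0.183
grasp_force: 30.0
t 5.75 pos [ 0.4729 -0.2618  0.0235] yaw 12.31 shift [-0.1  0.7 -1. ] rot [ 0.     -0.      0.0019] f [0.5 0.1 0.2] open 15.9 g 30.0
```

```bash
python3 -m jog '0 0 -15 0 0 0 10;0 0 -30 0 0 0 10;0 0 -40 0 0 0 10;0 0 -40 0 0 0 10;0 0 -11 0 0 0 10;0 0 0 0 0 0 10;0 0 0 0 0 0 10'
python3 - <<'E'
from h import *
for c in ["side","top","wrist"]:
    d=snap(c,c+"2")
    for n in ["port","flap_hinge","flap_lip","spatula_tip"]+(["flap","bath"] if c!="wrist" else []):
      print(c,n,[(np.round(r["at"],4).tolist(),round(r["conf"],2)) for r in place_of(c,n) if r["conf"]>.4] if n!="flap" else "")
    im=cv2.cvtColor(np.ascontiguousarray(d["color"]),cv2.COLOR_RGB2HSV)
    m=((im[...,0]>100)&(im[...,0]<125)&(im[...,1]>130)&(im[...,2]>50)).astype(np.uint8)
    n,L,st,ce=cv2.connectedComponentsWithStats(m)
    for i in range(1,n):
        if st[i,4]<60: continue
        v,u=np.nonzero(L==i); P=np.array([ray(d,q,.122)[:2] for q in zip(u,v)])
        if abs(P.mean(0)-[.64,-.04]).max()<.06:
            c_,wh,a=cv2.minAreaRect((P*1000).astype(np.float32)); print(c,"flap blob",st[i,4],np.round(c_,1),np.round(wh,1),round(a,2))
delta([.473,-.2625,.0245],12.2)
E
```

```text
time_s: 6.62
position: [0.4721, -0.2611, 0.1584]
tcp_rot: [[0.977, 0.213, -0.002], [0.213, -0.977, 0.002], [-0.002, -0.002, -1.0]]
force: [-0.8, 0.4, -0.7]
opening: 0.187
grasp_force: 30.0
side port [([0.6386, -0.042, 0.1166], 0.87)]
side flap_hinge [([0.6645, -0.0342, 0.1193], 0.7), ([0.5937, -0.4663, 0.0051], 0.48)]
side flap_lip [([0.6002, -0.0433, 0.1165], 0.73)]
side spatula_tip [([0.5847, -0.2317, 0.1479], 0.47)]
side flap 
side bath [([0.6363, -0.0341, 0.0002], 0.84)]
side flap blob 157 [630.8 -34.6] [62.4 45.1] 11.53
top port [([0.6379, -0.0333, 0.1188], 0.6)]
top flap_hinge [([0.6723, -0.0276, 0.12], 0.77)]
top flap_lip [([0.6008, -0.047, 0.1192], 0.72)]
top spatula_tip [([0.2314, -0.5376, 0.009], 0.72), ([0.5884, -0.2356, 0.1434], 0.47)]
top flap 
top bath [([0.6386, -0.0331, 0.0018], 0.88)]
top flap blob 314 [633.  -39.2] [64.5 46.3] 10.49
wrist port []
wrist flap_hinge []
wrist flap_lip []
wrist spatula_tip [([0.5884, -0.2334, 0.1432], 0.78)]
t 7.47 pos [ 0.4729 -0.2618  0.1596] yaw 12.31 shift [-1.000e-01  7.000e-01  1.351e+02] rot [ 0.0001 -0.0001  0.0019] f [-0.4 -0.3 -1.1] open 16.0 g 30.0
```

View pics/wrist2.png

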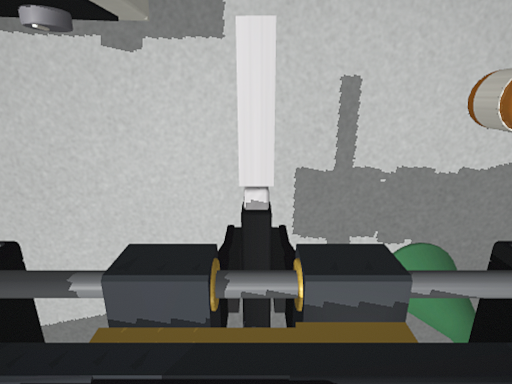

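The wrist view shows the blade straight and level, with its tip at (256,16). The bath yaw is about 11° and the port is at about (0.638,-0.037). Next I move in front of the lip, then down to the slot height.

```bash
python3 -m jog '5.8 -20 0 0 0 0 10;5.8 -40 0 0 0 0 10;5.8 -40 0 0 0 0 10;5.8 -40 0 0 0 0 10;5.8 -30 0 0 0 0 10;0 -18.6 0 0 0 0.023 10;0 0 0 0 0 0 10;0 0 14 0 0 0 10;0 0 14 0 0 0 10;0 0 6 0 0 0 10;0 0 0 0 0 0 10;0 0 0 0 0 0 10'
python3 - <<'E'
from h import *
delta([.4613,-.0713,.1255],11)
d=snap("side","side3",(140,140,270,240),6)
for n in ["flap_lip","spatula_tip"]: print(n,[(np.round(r["at"],4).tolist(),round(r["conf"],2)) for r in place_of("side",n)])
E
```

```text
time_s: 8.98
position: [0.4614, -0.0716, 0.1259]
tcp_rot: [[0.982, 0.19, 0.001], [0.19, -0.982, -0.0], [0.001, 0.001, -1.0]]
force: [-1.0, 0.4, -0.3]
opening: 0.176
grasp_force: 30.0
t 8.97 pos [ 0.4614 -0.0716  0.1259] yaw 10.98 shift [-0.  -0.4  0.4] rot [ 0.0005 -0.0008 -0.0004] f [-1.   0.4 -0.3] open 15.3 g 30.0
flap_lip [([0.5998, -0.0427, 0.1205], 0.8)]
spatula_tip [([0.5741, -0.0465, 0.1164], 0.72), ([0.2273, -0.5359, 0.007], 0.65), ([0.442, 0.2963, 0.1752], 0.18)]
```

View pics/side3.png

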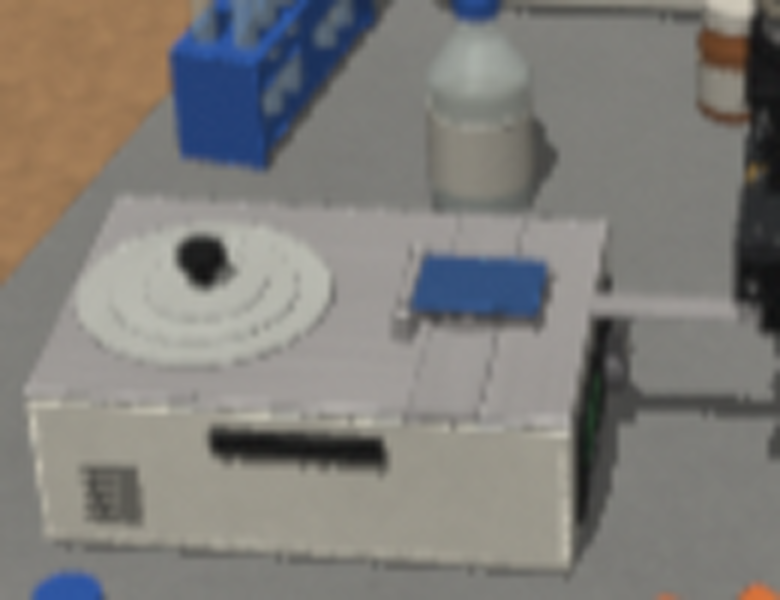

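The crop shows the blade tip at (592,305), at the cover's front edge. It lines up with the middle of the flap's right edge (548,290). I'll advance 36 mm.

```bash
python3 -m jog '9 0 0 0 0 0 10;9 0 0 0 0 0 10;9 0 0 0 0 0 10;9 0 0 0 0 0 10;0 0 0 0 0 0 10;0 0 0 0 0 0 10'
python3 - <<'E'
from h import *
delta([.4957,-.0647,.1255],11)
d=snap("side","side4",(140,140,270,240),6)
E
```

```text
time_s: 9.88
position: [0.496, -0.0643, 0.1254]
tcp_rot: [[0.982, 0.191, -0.001], [0.191, -0.982, 0.0], [-0.001, -0.0, -1.0]]
force: [-0.3, -1.1, -0.6]
opening: 0.181
grasp_force: 30.0
t 9.88 pos [ 0.496  -0.0643  0.1254] yaw 11.0 shift [-0.4  0.3 -0.1] rot [-0.0004  0.0009  0.0001] f [-0.3 -1.1 -0.6] open 15.7 g 30.0
```

View pics/side4.png

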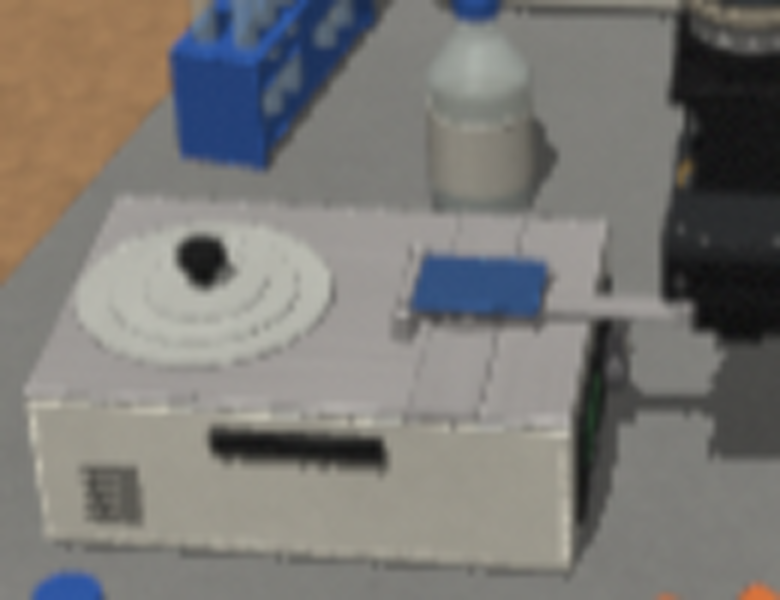

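The crop shows the blade running under the flap's front edge at (548,310). Now I lift along an arc about the hinge.

```bash
python3 -m jog '0 0 -12 0 0 0 10;2 0 -12 0 0 0 10;5 0 -12 0 0 0 10;8 0 -10 0 0 0 10;10 0 -8 0 0 0 10;12 0 -6 0 0 0 10;12 0 -3 0 0 0 10;12 0 -1 0 0 0 10;12 0 1 0 0 0 10;0 0 0 0 0 0 10;0 0 0 0 0 0 10;0 0 0 0 0 0 10'
python3 - <<'E'
from h import *
delta([.4957,-.0647,.1255],11)
d=snap("side","side5",(140,140,270,240),6)
E
```

```text
time_s: 11.42
position: [0.5675, -0.0505, 0.1884]
tcp_rot: [[0.982, 0.19, -0.001], [0.19, -0.982, 0.0], [-0.001, -0.0, -1.0]]
force: [0.6, 0.4, -0.7]
opening: 0.183
grasp_force: 30.0
t 11.43 pos [ 0.5675 -0.0505  0.1884] yaw 10.98 shift [-73.1   0.3  62.9] rot [-0.0004  0.0008 -0.0004] f [ 0.6  0.4 -0.7] open 15.9 g 30.0
```

View pics/side5.png

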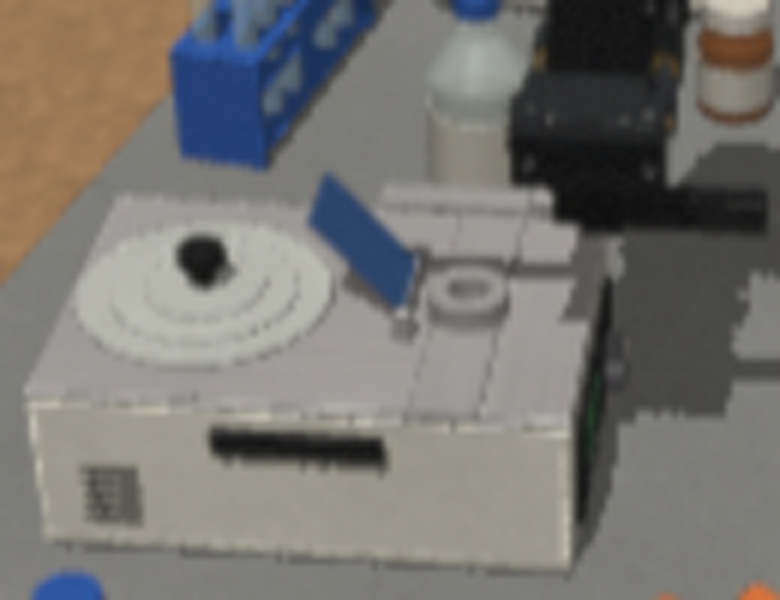

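The flap is open past upright and resting at its stop, spanning (325,180) to (405,300), and the port is clear at (465,290). Next I retreat and take the spatula back to its original spot.

```bash
python3 -m jog '-20 0 0 0 0 0 10;-36 0 0 0 0 0 10;-18 0 0 0 0 0 10;-12 20 0 0 0 0 10;-12 38 0 0 0 0 10;-12 38 0 0 0 0 10;-12 38 0 0 0 0 10;-12 38 0 0 0 0 10;0 18 10 0 0 0 10;0 0 30 0 0 0 10;0 0 40 0 0 0 10;0 0 30 0 0 0 10'
python3 -m jog '0 0 22 0 0 0 10;0 0 14 0 0 0 10;0 0 10 0 0 0 10;0 0 5 0 0 0 10;0 0 0 0 0 0 10;0 0 0 0 0 0 10'
python3 - <<'E'
from h import *
delta([.473,-.262,.0238],11)
E
```

```text
time_s: 12.98
position: [0.4722, -0.2614, 0.0767]
tcp_rot: [[0.982, 0.191, -0.001], [0.191, -0.982, 0.002], [-0.001, -0.002, -1.0]]
force: [0.1, -0.3, -1.3]
opening: 0.183
grasp_force: 30.0
time_s: 13.72
position: [0.4731, -0.2629, 0.0281]
tcp_rot: [[0.982, 0.191, 0.001], [0.191, -0.982, -0.001], [0.001, 0.001, -1.0]]
force: [0.5, -0.2, -0.3]
opening: 0.173
grasp_force: 30.0
t 13.72 pos [ 0.4731 -0.2629  0.0281] yaw 10.99 shift [ 0.1 -0.9  4.3] rot [ 0.001  -0.0008 -0.0002] f [ 0.5 -0.2 -0.3] open 15.1 g 30.0
```

```bash
python3 -m jog '0 0 2 0 0 0 10;0 0 2 0 0 0 10;0 0 0 0 0 0 10;0 0 0 0 0 0 10;0 0 0 0 0 0 20;0 0 0 0 0 0 24;0 0 0 0 0 0 60;0 0 0 0 0 0 60;0 0 0 0 0 0 60'
python3 - <<'E'
from h import *
delta([.473,-.262,.0238],11)
E
```

```text
time_s: 14.85
position: [0.4727, -0.2626, 0.0236]
tcp_rot: [[0.982, 0.191, -0.0], [0.191, -0.982, 0.0], [-0.0, -0.0, -1.0]]
force: [0.3, -0.5, -0.2]
opening: 0.531
grasp_force: 0.0
t 14.85 pos [ 0.4727 -0.2626  0.0236] yaw 10.99 shift [ 0.4 -0.5 -0.2] rot [-0.      0.     -0.0002] f [ 0.3 -0.5 -0.2] open 46.2 g 0.0
```

```bash
python3 -m jog '0 0 -5 0 0 0 60;0 0 -20 0 0 0 60;0 0 -50 0 0 0 60;0 0 -50 0 0 0 60;0 0 -50 0 0 0 60;0 0 -50 0 0 0 60;0 0 -50 0 0 0 60;1.5 -20 0 0 0 0 60;1.5 -46 0 0 0 0 60;1.5 -46 0 0 0 0 60;1.5 -50 0 0 0 0 60;1.5 -50 0 0 0 0 60'
python3 -m jog '1.5 -50 0 0 0 0 60;1.5 -50 0 0 0 0 60;1.5 -50 0 0 0 0 60;1.5 -50 0 0 0 0 60;1.5 -50 0 0 0 0 60;1.5 -50 0 0 0 0 60;1.5 -43 0 0 0 0 60;0 0 0 0 0 0 60;0 0 0 0 0 0 60'
python3 - <<'E'
from h import *
delta([.442,.294,.2986],11)
d=snap("wrist","w6")
for n in ["probe","probe_grip","probe_stand"]:
  print(n,[(np.round(r["at"],4).tolist(),round(r["conf"],2)) for r in place_of("wrist",n)])
im=cv2.cvtColor(np.ascontiguousarray(d["color"]),cv2.COLOR_RGB2HSV)
m=((im[...,0]<18)&(im[...,1]>150)&(im[...,2]>90)).astype(np.uint8)
n,L,st,ce=cv2.connectedComponentsWithStats(m)
for i in range(1,n):
    if st[i,4]>60: print(st[i],ce[i].round(1))
E
```

```text
time_s: 16.35
position: [0.4379, -0.0508, 0.2975]
tcp_rot: [[0.982, 0.19, -0.002], [0.19, -0.982, 0.001], [-0.002, -0.002, -1.0]]
force: [0.6, 0.6, -0.9]
opening: 0.688
grasp_force: 0.0
time_s: 17.48
position: [0.3834, 0.285, 0.2977]
tcp_rot: [[0.982, 0.191, -0.002], [0.191, -0.982, -0.002], [-0.002, 0.001, -1.0]]
force: [-0.3, 0.8, 0.5]
opening: 0.689
grasp_force: 0.0
t 17.48 pos [0.3834 0.285  0.2977] yaw 11.04 shift [59.2  2.4 -1.1] rot [0.0011 0.0025 0.0006] f [-0.3  0.8  0.5] open 59.9 g 0.0
probe [([0.4368, 0.2969, 0.0145], 0.71)]
probe_grip [([0.4441, 0.2975, 0.1772], 0.92)]
probe_stand [([0.4399, 0.2999, -0.0041], 0.62)]
[240 108  34  38 237] [259.2 122.8]
[328 140  33  27 277] [339.9 149.7]
```

View pics/w6.png

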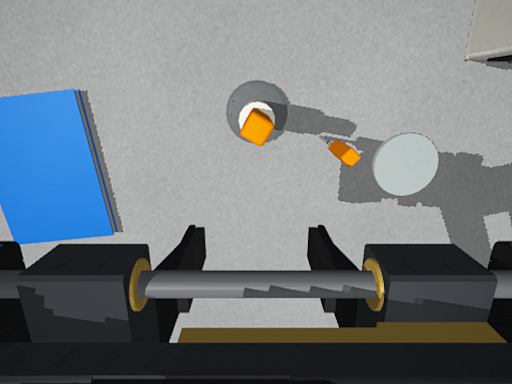

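The wrist view shows the handle's bright top face at about (258,127), turned against the tool. The small look-alike is at (340,150) and the stand foot at (257,110). Next I measure the top face's square.

Run:
```python
from h import *
d=capture("wrist"); I=np.ascontiguousarray(d["color"]); im=cv2.cvtColor(I,cv2.COLOR_RGB2HSV)
m=((im[...,0]<24)&(im[...,1]>120)&(im[...,2]>90)); m[:, :230]=0; m[:,290:]=0; m[200:]=0
print(np.histogram(im[...,2][m],bins=8))
sub=m[105:150,238:280]; V=im[...,2][105:150,238:280]
thr=cv2.threshold(im[...,2][m].reshape(-1,1),0,255,cv2.THRESH_OTSU)[0]
for t in (thr,235):
    v,u=np.nonzero(m&(im[...,2]>t)); 
    P=np.array([ray(d,(a+x,b+y),.215)[:2]*1000 for a,b in zip(u,v) for x in(-.5,.5) for y in (-.5,.5)],np.float32)
    c,wh,a=cv2.minAreaRect(P); print(t,len(u),np.round(c,1),np.round(wh,1),round(a,1),u.mean(),v.mean())
    print(np.round(cv2.boxPoints((c,wh,a)),1).tolist())
for r in range(105,150,1): print(''.join('#' if m[r,c] and im[r,c,2]>thr else('+' if m[r,c] else '.') for c in range(238,280)))
delta([.442,.294,.2986],11)
```

```text
(array([ 70,  15,  15,  15,  35,  46,  68, 555]), array([110.   , 128.125, 146.25 , 164.375, 182.5  , 200.625, 218.75 ,
       236.875, 255.   ]))
190.0 689 [440.1 295.8] [20.1 19.8] 70.5 255.01596516690856 130.84034833091437
[[427.3999938964844, 289.6000061035156], [446.1000061035156, 283.0], [452.79998779296875, 302.0], [434.20001220703125, 308.6000061035156]]
235 556 [439.9 296.2] [18.3 18. ] 69.8 254.31294964028777 131.23741007194243
[[428.29998779296875, 290.79998779296875], [445.20001220703125, 284.6000061035156], [451.5, 301.70001220703125], [434.6000061035156, 307.8999938964844]]
..........................................
..........................................
..........................................
..........................................
..........................................
..............++++........................
.............+++++++......................
............+++++++++.....................
............+++++++++++...................
...........++##++++++++++.................
...........+#####+++++++++................
..........+#######++++++++++....
[... 859 characters left out ...]
...........
..+##########################+............
...##########################.............
.....#######################+.............
.......#####################..............
........+##################+..............
..........################+...............
............##############................
..............###########.................
...............##########.................
.................######+..................
...................####...................
..........................................
..........................................
t 17.73 pos [0.3848 0.2846 0.2985] yaw 10.88 shift [57.9  1.6 -0.1] rot [ 0.0002  0.0003 -0.0021] f [0.2 0.5 0.2] open 59.9 g 0.0
```

The square measures 20 × 19.9 mm, which confirms this is the right probe. It is centred at (0.440,0.296), with its faces at -19.5°.

```bash
python3 -m jog '20 -0.4 0 0 0 0 60;28 -0.4 0 0 0 0.177 60;8.4 0 0 0 0 0 60;0 0 0 0 0 0.177 60;0 0 0 0 0 0.177 60;0 0 20 0 0 0 60;0 0 0 0 0 0 60;0 0 0 0 0 0 60'
python3 - <<'E'
from h import *
delta([.440,.296,.181],-19.5)
E
```

```text
time_s: 18.73
position: [0.4399, 0.2955, 0.2789]
tcp_rot: [[0.943, -0.332, -0.0], [-0.332, -0.943, 0.0], [-0.0, -0.0, -1.0]]
force: [0.6, 0.1, 0.7]
opening: 0.688
grasp_force: 0.0
t 18.73 pos [0.4399 0.2955 0.2789] yaw -19.38 shift [-0.1 -0.6 97.9] rot [-0.      0.      0.0021] f [0.6 0.1 0.7] open 59.9 g 0.0
```

```bash
python3 -m jog '0 -0.5 25 0 0 0 60;0 0 30 0 0 0 60;0 0 25 0 0 0 60;0 0 12 0 0 0 60;0 0 6 0 0 0.002 60;0 0 0 0 0 0 40;0 0 0 0 0 0 30;0 0 0 0 0 0 14;0 0 0 0 0 0 14;0 0 0 0 0 0 14;0 0 0 0 0 0 14;0 0 0 0 0 0 14'
python3 - <<'E'
from h import *
delta([.440,.296,.181],-19.5)
E
```

```text
time_s: 20.23
position: [0.4402, 0.2962, 0.1807]
tcp_rot: [[0.942, -0.335, 0.0], [-0.335, -0.942, 0.0], [0.0, -0.0, -1.0]]
force: [0.5, -0.5, 1.3]
opening: 0.226
grasp_force: 30.0
t 20.23 pos [0.4402 0.2962 0.1807] yaw -19.55 shift [-0.1  0.2 -0.3] rot [-0.0001 -0.0002 -0.0008] f [ 0.5 -0.5  1.3] open 19.7 g 30.0
```

```bash
python3 -m jog '0 0 -8 0 0 0 14;0 0 -20 0 0 0 14;0 0 -30 0 0 0 14;0 0 -40 0 0 0 14;0 0 -40 0 0 0 14;0 0 -20 0 0 0 14;0 0 -7 0 0 0 14;0 0 0 0 0 0 14;0 0 0 0 0 0 14'
python3 -m jog '15 12.4 0 0 0 0 14;29.8 24.7 0 0 0 0 14;29.8 24.7 0 0 0 0 14;29.8 24.7 0 0 0 0 14;29.8 24.7 0 0 0 0 14;29.8 24.7 0 0 0 0 14;29.8 24.7 0 0 0 0 14;29.8 24.7 0 0 0 0 14;29.8 24.7 0 0 0 0 14;29.8 24.7 0 0 0 0 14;15 12.4 0 0 0 0 14'
python3 -m jog '0 0 0 0 0 0 14;0 0 0 0 0 0 14'
python3 - <<'E'
from h import *
delta([.638,-.037,.346],-19.5)
d=snap("side","side7",(140,60,270,240),3.3)
for c in ["side","top","wrist"]:
  if c!="side": d=snap(c,c+"7")
  for n in ["port","probe_ring","probe_tip","probe_grip","bath"]:
    print(c,n,[(np.round(r["at"],4).tolist(),round(r["conf"],2)) for r in place_of(c,n) if r["conf"]>.3])
E
```

```text
time_s: 21.35
position: [0.4395, 0.2959, 0.3443]
tcp_rot: [[0.942, -0.335, -0.003], [-0.335, -0.942, -0.001], [-0.002, 0.002, -1.0]]
force: [0.1, -0.3, 0.1]
opening: 0.224
grasp_force: 30.0
time_s: 22.72
position: [0.639, -0.0396, 0.3445]
tcp_rot: [[0.941, -0.337, -0.001], [-0.337, -0.941, -0.0], [-0.001, 0.001, -1.0]]
force: [-0.7, -0.3, 0.2]
opening: 0.229
grasp_force: 30.0
time_s: 22.98
position: [0.6377, -0.0355, 0.3453]
tcp_rot: [[0.943, -0.334, -0.001], [-0.334, -0.943, 0.001], [-0.002, -0.0, -1.0]]
force: [-0.8, 0.1, -1.2]
opening: 0.226
grasp_force: 30.0
t 22.98 pos [ 0.6377 -0.0355  0.3453] yaw -19.51 shift [ 0.8  1.3 -0.7] rot [-0.0005  0.0016 -0.0001] f [-0.8  0.1 -1.2] open 19.7 g 30.0
side port [([0.6384, -0.0392, 0.117], 0.75)]
side probe_ring [([0.4098, 0.0743, -0.0004], 0.64), ([0.6331, -0.0364, 0.253], 0.56), ([0.4235, 0.2036, 0.0597], 0.47)]
side probe_tip [([0.6375, -0.0357, 0.1808], 0.69), ([0.4251, 0.2021, -0.0036], 0.55)]
side probe_grip [([0.6423, -0.037, 0.3439], 0.73), ([0.4252, 0.1958, 0.1247], 0.48), ([0.5863, -0.2356, 0.0143], 0.37)]
side bath [([0.6382, -0.0356, -0.0006], 0.79)]
top port []
top probe_ring [([0.4217, 0.2019, 0.0565], 0.44)]
top probe_tip []
top probe_grip [([0.4223, 0.2027, 0.124], 0.38)]
top bath []
wrist port [([0.6393, -0.0368, 0.1188], 0.97)]
wrist probe_ring [([0.6366, -0.0363, 0.254], 0.79)]
wrist probe_tip [([0.6411, -0.0361, 0.1818], 0.93), ([0.5886, -0.2396, 0.0084], 0.51)]
wrist probe_grip [([0.6412, -0.0348, 0.3443], 0.97), ([0.716, 0.2768, 0.007], 0.47), ([0.638, -0.0365, 0.1819], 0.42)]
wrist bath [([0.6353, -0.0379, -0.0002], 0.91)]
```

View pics/side7.png

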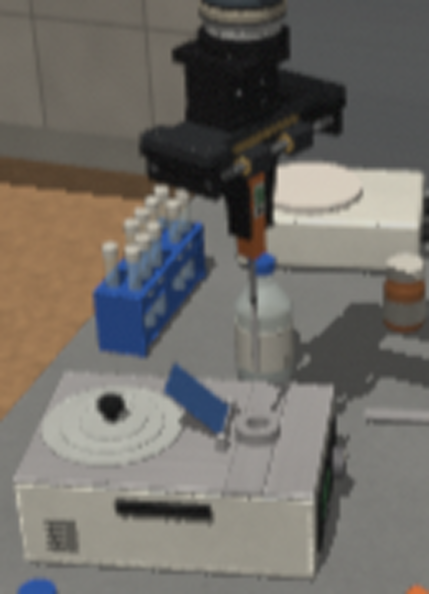

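The crop shows the probe upright above the port. Its stem runs from (253,265) to (256,375), the port is at (258,425) and the flap is open. Now I check the wrist view.

View pics/wrist7.png

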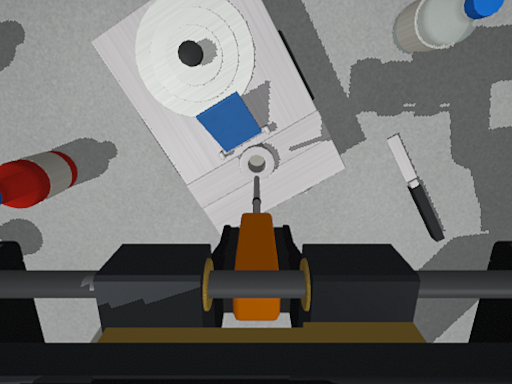

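The wrist view shows the port bore at about (257,161) and the stem tip at about (256,177), in one line with it. I'll refine both numerically with edge fits.

```bash
cat > fit.py <<'E'
from h import *
a=np.linspace(0,2*np.pi,180,endpoint=False)
def fit(c,d):
    g=cv2.GaussianBlur(cv2.cvtColor(np.ascontiguousarray(d["color"]),cv2.COLOR_RGB2GRAY).astype(np.float32),(0,0),.8)
    G=cv2.magnitude(cv2.Sobel(g,cv2.CV_32F,1,0),cv2.Sobel(g,cv2.CV_32F,0,1)); G=np.minimum(G,120)
    def sc(x,y,rs):
        s=0
        for r in rs:
            P=np.stack([x+r*np.cos(a),y+r*np.sin(a),0*a+.119],1)
            q=(P@np.array(d["R"]).T+d["t"])@np.array(d["camera_matrix"]).T; q=(q[:,:2]/q[:,2:]).astype(np.float32)
            s+=cv2.remap(G,q[None,:,0],q[None,:,1],cv2.INTER_LINEAR).mean()
        return s
    xs=np.arange(.628,.648,.0005); ys=np.arange(-.048,-.026,.0005)
    for rs in ([.022],[.011],[.022,.011]):
        S=np.array([[sc(x,y,rs) for y in ys] for x in xs]); i,j=np.unravel_index(S.argmax(),S.shape)
        print(c,rs,xs[i].round(4),ys[j].round(4),S.max().round(1),"med",np.median(S).round(1))
if __name__=="__main__":
    s=read_state(); P=s["position"]; T=s["tcp_rot"]
    for c in ("wrist","side"):
        d=capture(c); fit(c,d)
        pt=[proj(d,P+T@np.array([0,0,k])) for k in (.166,.156,.146,.091,.05)]
        print("pred stem tip..",np.round(pt,1).tolist(), "port",proj(d,[.638,-.037,.119]).round(1))
        g=cv2.cvtColor(np.ascontiguousarray(d["color"]),cv2.COLOR_RGB2GRAY)
        u,v=np.round(pt[0]).astype(int); 
        for r in range(v-(16 if c=="side" else 12),v+(12 if c=="side" else 22),2): print(r,u-8,g[r,u-8:u+9].tolist())
    delta([.638,-.037,.346],-19.5)
E
python3 fit.py
```

```text
wrist [0.022] 0.642 -0.044 83.0 med 48.8
wrist [0.011] 0.6395 -0.0375 114.4 med 58.2
wrist [0.022, 0.011] 0.64 -0.037 189.2 med 105.1
pred stem tip.. [[255.7, 177.4], [255.7, 180.0], [255.7, 182.8], [255.6, 201.8], [255.5, 222.3]] port [256.2 164.8]
165 248 [71, 79, 78, 77, 96, 123, 137, 140, 145, 145, 141, 125, 108, 88, 66, 84, 103]
167 248 [141, 70, 77, 78, 76, 75, 74, 73, 74, 75, 75, 76, 76, 74, 83, 100, 125]
169 248 [185, 152, 82, 71, 75, 77, 77, 77, 77, 78, 77, 77, 74, 74, 84, 122, 180]
171 248 [189, 192, 185, 154, 124, 80, 65, 69, 69, 70, 67, 65, 95, 145, 178, 193, 193]
173 248 [190, 191, 191, 191, 193, 191, 183, 181, 178, 174, 180, 187, 195, 192, 190, 190, 191]
175 248 [190, 190, 190, 191, 192, 194, 189, 167, 158, 166, 183, 195, 192, 193, 193, 193, 191]
177 248 [193, 194, 192, 192, 193, 186, 137, 73, 72, 70, 84, 157, 200, 192, 188, 188, 186]
179 248 [181, 183, 174, 183, 202, 183, 89, 80, 80, 77, 70, 142, 197, 190, 184, 181, 196]
181 248 [192, 181, 178, 180, 189, 171, 91, 80, 79, 77, 69, 153, 210, 200, 197, 195, 194]
183 248 [183, 194, 198, 198, 203, 187, 87, 80, 80, 78, 69, 14
[... 1649 characters left out ...]
13]
171 209 [122, 121, 113, 109, 113, 121, 126, 118, 116, 123, 128, 128, 126, 125, 121, 118, 111]
173 209 [123, 122, 118, 95, 100, 106, 110, 111, 114, 115, 117, 116, 112, 109, 105, 101, 98]
175 209 [140, 140, 138, 124, 119, 127, 128, 124, 131, 130, 128, 128, 126, 105, 101, 96, 93]
177 209 [153, 152, 152, 151, 152, 152, 153, 143, 150, 152, 152, 152, 152, 151, 147, 118, 89]
179 209 [153, 151, 151, 152, 152, 152, 148, 148, 151, 150, 151, 153, 154, 154, 147, 104, 117]
181 209 [153, 141, 134, 151, 153, 152, 147, 150, 151, 151, 152, 153, 152, 131, 100, 119, 144]
t 23.98 pos [ 0.6385 -0.0365  0.3455] yaw -19.56 shift [-0.3  0.6 -0.5] rot [ 0.      0.0001 -0.001 ] f [-0.3 -0.7 -1.3] open 20.1 g 30.0
```

```bash
python3 -m jog '0 0 15 0 0 0 14;0 0 20 0 0 0 14;0 0 12 0 0 0 14;0 0 3 0 0 0 14;0 0 0 0 0 0 14;0 0 0 0 0 0 14;0 0 0 0 0 0 14'
cat > chk.py <<'E'
from fit import *
ps=[]
for k in range(4):
    for c in ("wrist","side"):
        d=capture(c); ps.append(read_state()["position"])
        if k==0: fit(c,d); D=d
    for n in ("port","probe_tip","probe_ring"):
        for c in ("wrist","side"):
            if k<2: print(c,n,[(np.round(r["at"],4).tolist(),round(r["conf"],2)) for r in place_of(c,n) if abs(r["at"][0]-.64)<.02])
print("mean TCP",np.mean(ps,0).round(4),np.std(ps,0).round(4))
d=capture("wrist"); P=np.mean(ps,0); print("tip pred",proj(d,P-[0,0,.166]).round(1),"port",proj(d,[.639,-.0367,.119]).round(1))
cv2.imwrite("pics/w8.png",cv2.resize(d["color"][130:230,200:320,::-1],None,fx=6,fy=6,interpolation=cv2.INTER_CUBIC))
delta([.639,-.0367,.2097],-19.5)
E
python3 chk.py
```

```text
time_s: 24.85
position: [0.6388, -0.0365, 0.2962]
tcp_rot: [[0.942, -0.335, 0.001], [-0.335, -0.942, -0.0], [0.001, -0.0, -1.0]]
force: [-0.3, 0.4, -0.5]
opening: 0.225
grasp_force: 30.0
wrist [0.022] 0.642 -0.045 77.4 med 45.8
wrist [0.011] 0.6395 -0.0375 109.5 med 56.1
wrist [0.022, 0.011] 0.6395 -0.037 179.7 med 101.4
side [0.022] 0.647 -0.048 82.3 med 67.7
side [0.011] 0.639 -0.037 102.3 med 73.6
side [0.022, 0.011] 0.639 -0.036 177.9 med 144.6
wrist port [([0.6398, -0.041, 0.1178], 0.82)]
side port [([0.6383, -0.0396, 0.117], 0.9)]
wrist probe_tip [([0.6394, -0.0385, 0.1326], 0.75)]
side probe_tip [([0.6365, -0.0379, 0.1339], 0.43)]
wrist probe_ring [([0.636, -0.0361, 0.2077], 0.62)]
side probe_ring [([0.6372, -0.0371, 0.2058], 0.67)]
wrist port [([0.641, -0.0384, 0.1179], 0.64)]
side port [([0.6397, -0.0416, 0.1212], 0.93)]
wrist probe_tip [([0.6359, -0.0358, 0.1321], 0.9)]
side probe_tip [([0.6375, -0.0378, 0.1312], 0.54)]
wrist probe_ring [([0.6357, -0.0361, 0.2075], 0.71), ([0.6386, -0.0398, -0.0013], 0.59), ([0.6392, -0.0366, 0.1237], 0.15)]
side probe_ring [([0.6353, -0.041, 0.2073], 0.74)]
mean TCP [ 0.6385 -0.0365  0.2957] [0.0001 0.     0.0002]
tip pred [255.7 177.4] port [255.7 174.3]
t 25.9 pos [ 0.6384 -0.0365  0.2956] yaw -19.55 shift [ 0.6  0.  85.9] rot [ 0.     -0.     -0.0008] f [ 0.4  0.5 -0.5] open 20.2 g 30.0
```

View pics/w8.png

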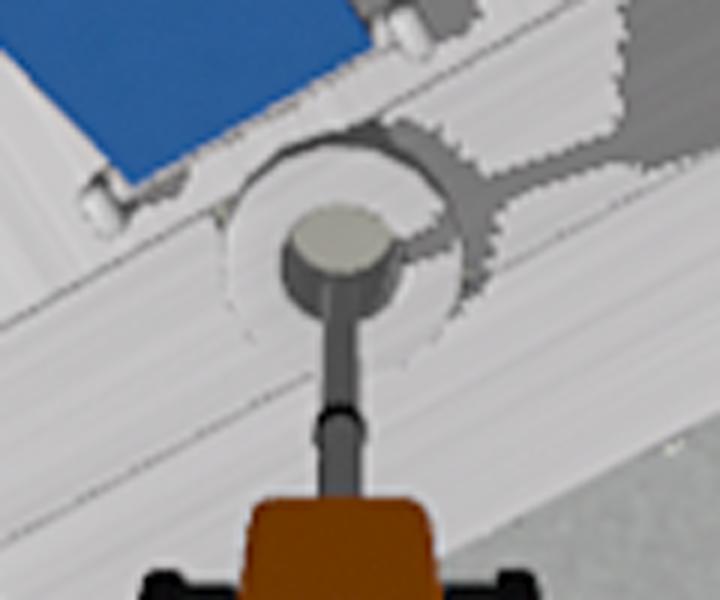

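The crop shows the stem entering the middle of the bore. The bore spans 283 to 400 with its centre at (341,262), and the stem is at u≈340. The stem sits about 2 mm too near the robot, so I shift +2.5 mm in tool x and lower it.

```bash
python3 -m jog '2.5 0 0 0 0 0 14;0 0 0 0 0 0 14;0 0 8 0 0 0 14;0 0 12 0 0 0 14;0 0 12 0 0 0 14;0 0 12 0 0 0 14;0 0 12 0 0 0 14;0 0 12 0 0 0 14;0 0 10 0 0 0 14;0 0 6 0 0 0 14;0 0 2.3 0 0 0 14;0 0 0 0 0 0 14'
python3 -m jog '0 0 0 0 0 0 14;0 0 0 0 0 0 14;0 0 0 0 0 0 14'
python3 - <<'E'
from fit import *
ps=[];R={}
for k in range(5):
    for c in ("wrist","side"):
        d=capture(c); ps.append(read_state()["position"])
        for n in ("port","probe_ring","probe_grip"):
            for r in place_of(c,n):
                if abs(np.array(r["at"][:2])-[.64,-.037]).max()<.015: R.setdefault((c,n),[]).append(r["at"]); break
        if k==0:
            fit(c,d)
print("TCP",np.mean(ps,0).round(4),np.std(ps,0).round(4))
for k,v in R.items(): print(k,len(v),np.mean(v,0).round(4))
d=capture("wrist"); cv2.imwrite("pics/w9.png",d["color"][:,:,::-1])
g=cv2.cvtColor(np.ascontiguousarray(d["color"]),cv2.COLOR_RGB2GRAY)
for z in (.119,): print("port px",proj(d,[.6395,-.0375,z]).round(1))
u,v=np.round(proj(d,[.6395,-.0375,.119])).astype(int)
for r in range(v-16,v+18,1): print(r,u-17,''.join(' .:-=+*#%@'[9-int(x)*10//256] for x in g[r,u-17:u+18]))
E
```

```text
time_s: 27.4
position: [0.6409, -0.0373, 0.2094]
tcp_rot: [[0.942, -0.335, 0.0], [-0.335, -0.942, -0.0], [0.0, -0.0, -1.0]]
force: [-0.3, 0.3, -0.8]
opening: 0.23
grasp_force: 30.0
time_s: 27.78
position: [0.6409, -0.0373, 0.2095]
tcp_rot: [[0.942, -0.335, 0.0], [-0.335, -0.942, -0.0], [0.0, -0.0, -1.0]]
force: [-0.8, 0.1, -1.7]
opening: 0.226
grasp_force: 30.0
wrist [0.022] 0.6385 -0.037 63.5 med 37.2
wrist [0.011] 0.64 -0.037 82.1 med 39.4
wrist [0.022, 0.011] 0.639 -0.037 140.5 med 77.0
side [0.022] 0.6355 -0.033 81.7 med 70.4
side [0.011] 0.639 -0.0345 104.1 med 85.8
side [0.022, 0.011] 0.638 -0.034 182.2 med 156.3
TCP [ 0.6408 -0.0373  0.2093] [0.     0.     0.0001]
('wrist', 'port') 5 [ 0.641  -0.0365  0.1185]
('wrist', 'probe_ring') 5 [ 0.6383 -0.0372  0.1183]
('wrist', 'probe_grip') 5 [ 0.6443 -0.0365  0.2081]
('side', 'port') 5 [ 0.64   -0.0413  0.1183]
('side', 'probe_ring') 5 [ 0.6387 -0.0398  0.1196]
('side', 'probe_grip') 5 [ 0.641  -0.0367  0.2064]
port px [256.3 203.5]
187 239 ::::::::-++++++++++++++++++++++++++
188 239 :::::::::++++++++++++++++++++++++++
189 239 :::::
[... 694 characters left out ...]
 239 :::-+*****#####*******####**+++-.::
206 239 :::-+#****######******#*##**++*-:::
207 239 ::::-#****#####*******####**+*+-.::
208 239 ::::-+#**##*###*******####****=:.::
209 239 ::::-+#**##**##*******####***+-.:::
210 239 :::::=*#**##*##*******###****=:.:::
211 239 ::::::=*#**#*##*******##****+-.::::
212 239 :::::-=*#########*##**##****+-:::::
213 239 :::-=+*######################+=-:::
214 239 ::-+%##########################+-::
215 239 ::-#############################=::
216 239 ::-%############################+::
217 239 ::+%############################*-:
218 239 :-##############################*-:
219 239 ::*##############################=:
220 239 ::###############################=:
```

The close-up shows the stem centred in the sleeve: stem at u≈256.3, sleeve centre at 256.5. The ring measures 0.118 to 0.120 m against a rim height of 0.119 m, and the pose is steady. I'm handing it in.

```bash
python3 -c "
from rig import *
print(hand_in())"
```

```text
the job is handed in; nothing more can be done
None
```

The job is handed in, but no verdict came back. At hand-in, by my own measurements, the flap was open, the spatula lay flat on the bench, and the thermometer was held upright and still in the port, its ring within about 1 mm of the rim's height and 1–3 mm of the port's axis.

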